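Wedge a gel cassette tight in its electrophoresis tank

ROBOT

A 6-joint arm with a two-finger parallel gripper is mounted at the origin on a cart in front of the work surface, level with it; the furniture and walls round the work are solid. World frame = base frame: x ahead of the robot, y to its left, z up, the work surface at z = 0. Lengths are in m, angles in rad, forces in N, time in s.
With the tool pointing down it reaches from about 0.375 to 0.9 m from the base axis. Payload 3.1 kg.
Tool frame: the origin (TCP) lies on the front face of the gripper's body, between the roots of the fingers; the fingertips stand 73 mm ahead of it and the grasp point (between the pads) lies 54 mm ahead of it (manip.tips_ahead is the distance from the TCP to the fingertips, in m); z points along the fingers, y is the line along which they close (so a half turn about z gives the same grasp; the last joint's range is limited). The gripper opens to 85 mm and grips with 20 to 120 N. Pads are 22 mm wide; open, the fingers measure 114 mm over their backs; the gripper's body (76 mm by 85 mm) begins 54 mm behind the grasp point. The pads swing forward as they close: fully open they stand 13 mm farther back than shut.
Start: joints at [-1.444, 0.527, 1.433, -0, 1.181, -0.178], TCP at [0.188, -0.596, 0.304] pointing down, gripper open.
Joint ranges: [-3.08, 3.08], [-0.75, 2.2], [0.22, 2.44], [-1.43, 4.57], [0, 2.65], [-2.85, 2.85]. Speed limits (rad/s): [2.79, 2.79, 3.14, 3.14, 3.14, 3.14].

INTERFACE

Orientations are given as a unit quaternion [x, y, z, w].
In Python, from station import sense, eyes, workorder, manip gives the robot as it stands.
- The arm moves only by the shell command python3 -m inch 'ROWS' [OPENING] [FORCE]. ROWS is JSON, a list of rows, each an object of numbers: "dx", "dy", "dz": the shift along the tool's x, y, z in cm; "wx", "wy", "wz": the turn, a rotation vector about the tool's x, y, z in degrees. In form: [{"dx": .., "dy": .., "dz": .., "wx": .., "wy": .., "wz": ..}, ...]. A call has 1 to 10 rows; each row shifts and turns the commanded pose from where the row before left it, along the tool's axes as they then stand; what a row does not reach is not made up. A row lasts 1/8 s, in which the tool goes at most 62.5 mm and 10.7 degrees, less where a joint would pass 70% of its speed; a pose out of reach is approached as far as the arm can. A call with a gripper value outside its range is refused whole. OPENING is the opening, from 0 (shut) to 1 (fully open), set as the call begins (- or left out, the last holds). The fingers move at their own pace and stop on an object; FORCE is the grip in N (left out, the last holds). Time passes only in rows, so rows that do not move let the fingers close. It gives the time, the measured TCP pose, the force, the opening and the grip force at its end, in the units of the state.
- sense(): the state, without advancing time (a new reading comes with each control period).
- eyes.snapshot(name): name is "scene" or "top" or "wrist"; returns the picture (420x560x3 uint8, red, green, blue); there is no depth.
- eyes.camera_params(name): a dict with "fx", "fy", "cx", "cy" (pixels), "rvec" (rotation vector, rad) and "tvec" (3), from world to camera coordinates, as OpenCV has them. Camera axes: x right, y down, z forward; pixel columns grow to the right and rows downward; lengths in m; the calibration is good to about 2 mm. A picture is of the moment at which its call begins: read the wrist's pose just before it. camera_params takes no time and is no camera call; for the wrist camera it gives the pose at the moment of the call.
- workorder.sign_off(): hands the job in; it is judged then, once.
The state is a dict: "t": time; "q": joint angles; "qd": joint speeds; "tau": joint torques, N m; "tcp_pos": TCP position; "tool_rot": TCP orientation; "force": force on the tool from outside, world axes, zero at the start; "ft_torque": the same for the moment, N m; "finger_gap": opening from 0.0 (shut) to 1.0 (fully open); "gripper_force": force on a finger pad.
Only numpy, scipy, OpenCV 4.12 (cv2) and the standard library are available. Lean on these libraries where they do the work, as an engineer would, in place of code of your own. Each camera call takes 0.05 s, during which the arm holds its last target. There are 200 camera calls.

TASK

First turn the selector on top of the power supply back to its off mark (the long bar) so that nothing is live. Then take the tension wedge from the drying rack and slide it, flat face towards the cassette, down into the gap that is wide enough for it, the one between the gel cassette and the sloping ramps of the tank (not beside the thick filler block), and push it gently down until the cassette is upright and pressed flush against the core. Finish while still gripping the wedge, holding it down so that the cassette stays pressed tight while the seal is checked; leave the vials and the timer alone.

Things in the scene. Friction and masses are not known exactly. Their poses are not given: they have to be found in the camera images.
- supply: Grey bench power supply, a box 130 x 150 mm and 60 mm high, fixed. Origin at the centre of its underside. Its black front with the sockets looks to its own -x. The selector knob is on its top at (-12, +22) mm from the origin.
- selector (a joint): Angle of the selector knob in rad: 0 = off, pointer on the long bar mark, pointing away from the sockets (supply's +x); grows as the knob turns clockwise seen from above. Spring detents at 0 (off), 0.65 (one pip), 1.30 (two pips); end stops -0.10 and 1.40. Found at or near one of the last two. Takes less than 0.06 N m to turn, then snaps on.
- selector_top (a point): Centre of the top of the selector knob, 91 mm above the worktop, on its vertical axis. The grip is a black bar 38 x 10 mm, 27 mm tall, over a 3 mm skirt of 40 mm diameter; it lies along this point's x axis, and +x is the end with the white pointer line.
- tank: Gel tank, a clear open box, fixed, 128 (its x) x 118 (its y) mm, walls 4 mm, rim 104.5 mm high. Origin at the centre of its underside; inner floor at z = 6 mm. Inside are the core in the middle and a pair of grey ramps on each x wall. The cassette is on one x side of the core and the filler block on the other; which is which varies.
- core (a point): Middle of the tank's white U-shaped electrode core, on the tank's axis, 50 mm above its underside; axes as the tank's. The core is 40 mm thick along x over its rubber gaskets (faces at x = +20 and -20 mm), 93 mm high above the worktop, its two lead sockets 102.5 mm.
- ramp_pos (a point): Point on the ramps of the tank's +x wall, 54.4 mm from the tank's middle plane and 102 mm above its underside, the top end of the ramp faces. Two ramps, at y = +21 and -21 mm, 16 mm wide each; their faces lean outward 1 in 5, so 38.8 mm from the middle plane at their foot, z = 24 mm.
- ramp_neg (a point): The same point on the ramps of the tank's -x wall (mirror image).
- cassette: Gel cassette, a plate 8 mm thick (its x) x 100 mm (y) x 86 mm high, white rim, clear window, 0.1 kg, slick plastic as tank and wedge; crushed by over 60 N. Stands loose, upright, parallel to the core, 9 to 11 mm off it. Origin at the centre of its underside; flush with the core it is at x = +24 or -24 mm in the tank's frame. Gap to the ramps about 14 mm at its top edge.
- filler: Filler block, a fixed grey block 26 mm thick x 100 mm x 86 mm high on the other side of the core. Do not force the wedge against it. Origin at the centre of its underside. Only about 6 mm is left between it and the ramps at its top edge, too narrow for the wedge.
- wedge: Tension wedge, white plastic, about 0.09 kg, upright in the rack. Origin on the toe's underside. Body 60 mm wide (y), 80 mm high; plumb face at x = -5 mm, its lowest 8 mm bevelled to x = -2; back leans 1 in 5 like the ramps, from x = +5 mm (toe) to +21 mm (80 mm up). With the cassette flush and the wedge on the ramps it goes no lower: origin 33 mm from the tank's middle, 20 mm up.
- wedge_tab (a point): Centre of the grip tab on top of the wedge: 12 mm thick (x), 34 mm wide (y), 50 mm tall; it stands from 80 to 130 mm above the toe and is centred at x = +4 mm in the wedge's frame. This point is 105 mm above the toe; axes as the wedge's.
- rack: Grey drying rack 110 (its x) x 106 mm, fixed, origin at the centre of its underside; the jaws of the wedge's pocket are 33 mm high (the wedge's toe stands 8 mm above the worktop). Two glass plates up to 74 mm high stand 38 and 56 mm from the wedge's toe on the rack's +x side. The wedge lifts straight up.
- vial_a: Small capped vial 29 mm in diameter, 54 mm high, loose, behind and to the left of the tank; leave alone. Origin at its underside.
- vial_b: Small capped vial 29 mm in diameter, 54 mm high, loose, next to the other; leave alone. Origin at its underside.
- timer: White bench timer 62 x 62 x 19 mm, loose, lies near the front edge; leave alone. Origin at its underside.

How it is judged:
On the way, in this order (a step that is already met when the one before it is completed fails the run):
1. the selector is at off while the wedge is still in the rack (value of joint selector below 0.15 rad and distance between wedge and rack below 0.06 m), for 0.2 s.
2. the wedge is down in the gap and the cassette is flush with the core (z of wedge in the frame of tank below 0.042 m and horizontal distance between wedge and cassette below 0.03 m and (x of cassette in the frame of tank between 0 and 0.0262 m or x of cassette in the frame of tank between -0.0262 and 0 m)), for 0.2 s.
At the end, for the whole second after the job is handed in: Selector within 0.15 rad of off; cassette within 1.8 mm of the core and 0.03 rad of parallel; wedge in the cassette's gap, square within 0.08 rad, toe 10 to 40 mm above the tank's underside, pressing the cassette against the core with over 2 N; fingers still gripping the wedge (over 3 N), at rest (value of joint selector below 0.15 rad and ((x of cassette in the frame of tank between 0.022 and 0.0258 m and x of wedge in the frame of tank between 0.029 and 0.038 m) or (x of cassette in the frame of tank between -0.0258 and -0.022 m and x of wedge in the frame of tank between -0.038 and -0.029 m)) and angle between the x axis of cassette and the x axis of tank, either way round below 0.03 rad and angle between the x axis of wedge and the x axis of tank, either way round below 0.08 rad and z of wedge in the frame of tank between 0.01 and 0.04 m and contact force between wedge and cassette above 2 N and contact force between cassette and tank above 2 N and contact force between the fingers and wedge above 3 N and linear speed of wedge below 0.02 m/s); the arm keeps its last pose, push and grip.
It fails at once if the wedge is forced against the filler block (contact force between wedge and filler above 12 N).
It fails at once if the cassette is crushed (more than 60 N) (contact force between wedge and cassette above 60 N).
It fails at once if a vial or the timer is moved (distance of any of vial_a, vial_b, timer from where it was at the start of the episode above 0.03 m).
It also fails if it takes over 54 s, if anything falls off the work surface, if the arm or the gripper's body presses on something with over 40 N, if the wrist force passes 120 N, or if a joint passes its speed limit or range.

## Working session

There is one attempt and no reset: what is moved stays moved. The work goes in short steps, Python scripts to look and compute and a shell command to move; the robot and the scene stay as the last step left them, time stands still between calls to the robot, and variables do not carry over. Pictures are saved under pics/ and viewed, at most 10 in all, crops included, and the job is handed in when it is done.

```bash
mkdir -p pics; ls
cat > h.py <<'E'
import numpy as np,cv2
from station import sense,eyes
from scipy.spatial.transform import Rotation as R
def cam(n):
    p=eyes.camera_params(n);K=np.array([[p['fx'],0,p['cx']],[0,p['fy'],p['cy']],[0,0,1.]])
    r=cv2.Rodrigues(np.array(p['rvec'],float))[0];t=np.array(p['tvec'],float).ravel();return K,r,t
def ray(c,uv):
    K,r,t=c;d=r.T@np.linalg.inv(K)@np.array([uv[0],uv[1],1.]);return -r.T@t,d/np.linalg.norm(d)
def onz(c,uv,z):
    o,d=ray(c,uv);return o+d*(z-o[2])/d[2]
def tri(c1,a,c2,b):
    o1,d1=ray(c1,a);o2,d2=ray(c2,b)
    s=np.linalg.lstsq(np.c_[d1,-d2],o2-o1,rcond=None)[0];p,q=o1+s[0]*d1,o2+s[1]*d2
    return (p+q)/2,np.linalg.norm(p-q)
def proj(c,P):
    K,r,t=c;x=K@(r@np.asarray(P,float)+t);return x[:2]/x[2]
def snap(n,f):
    im=eyes.snapshot(n);cv2.imwrite('pics/'+f+'.png',im[:,:,::-1]);return im
E
python3 - <<'E'
from h import *
for n in('scene','top'):
    snap(n,n+'0');c=cam(n);print(n,np.round(-c[1].T@c[2],3),c[0][0,0],np.round(c[1][2],2))
a=np.vstack([cv2.imread('pics/%s0.png'%n) for n in('scene','top')])
E
```

```text
pics
scene [ 0.828 -0.979  0.802] 512.6569521594391 [-0.25  0.78 -0.57]
top [ 0.406 -0.023  0.995] 383.78020479692674 [ 0.12 -0.   -0.99]
```

View pics/scene0.png

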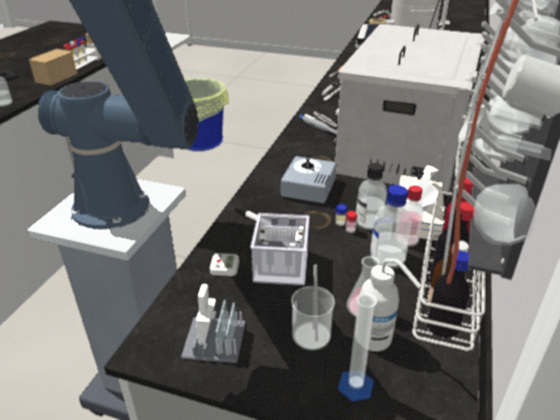

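View pics/top0.png

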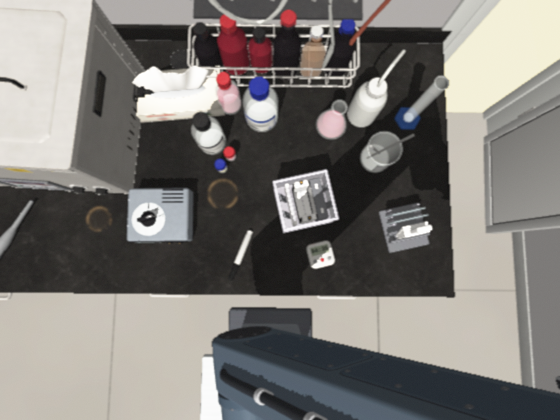

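The scene view shows the supply at (308,180), the tank at (281,248) and the rack at (215,330). In the top view they are at (160,215), (305,200) and (405,228). I'll enlarge these regions next.

Run:
```python
from h import *
t=cv2.imread('pics/top0.png');s=cv2.imread('pics/scene0.png')
def c(im,x,y,w,h,W,H): return cv2.resize(im[y:y+h,x:x+w],(W,H),interpolation=cv2.INTER_CUBIC)
# each tile 4x: 
a=np.hstack([c(t,122,180,66,66,264,264),c(t,270,166,66,66,264,264),c(t,372,194,66,66,264,264)])
b=np.hstack([c(s,277,150,66,66,264,264),c(s,245,207,70,80,264,302)[:264],c(s,180,280,70,80,264,302)])if 0 else np.hstack([c(s,277,145,66,75,264,300),c(s,247,208,66,75,264,300),c(s,182,282,66,75,264,300)])
cv2.imwrite('pics/z0.png',np.vstack([a,b]))
```

```text
(no output)
```

View pics/z0.png

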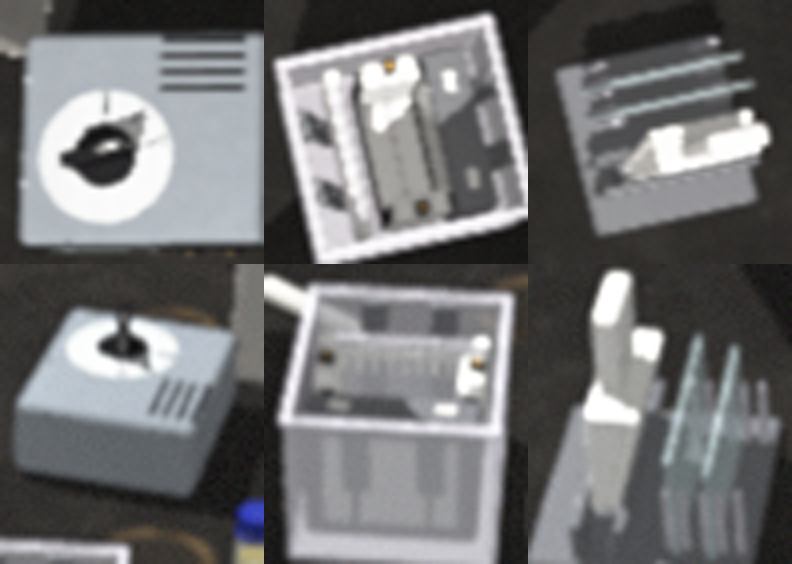

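The knob's pointer is toward the upper right, about 1.2 rad clockwise of the long bar, which points up (world +x). The cassette is the white strip on the image-left (+y) side of the core, with the open gap further left. The wedge has its plumb face towards the robot and its back towards the plates. Next I'll triangulate rough positions.

Run:
```python
from h import *
T,S=cam('top'),cam('scene')
def tp(i,x,y): o=[(122,180),(270,166),(372,194)][i];return np.array([o[0]+(x-264*i)/4-.375,o[1]+y/4-.375])
def sp(i,x,y): o=[(277,145),(247,208),(182,282)][i];return np.array([o[0]+(x-264*i)/4-.375,o[1]+(y-264)/4-.375])
f=lambda a:np.round(a,4)
print('disc',[f(v) for v in tri(T,tp(0,106,157),S,sp(0,122,347))])
# supply top corners
for p in[(28,38),(262,36),(262,243),(22,243)]:print('sup',f(onz(T,tp(0,*p),.06)))
for p in[(28,38),]:pass
print('bar end',f(onz(T,tp(0,62,160),.091)),f(onz(T,tp(0,142,122),.063)),f(onz(T,tp(0,106,95),.06)))
for p in[(280,62),(490,16),(526,212),(322,262)]:print('tank',f(onz(T,tp(1,*p),.1045)))
print('tank corners tri',[f(v) for v in tri(T,tp(1,322,262),S,sp(1,310,290))],)
for p in[(558,72),(705,40),(757,200),(597,235)]:print('rack',f(onz(T,tp(2,*p),.008)))
print('tab',[f(v) for v in tri(T,tp(2,758,134),S,sp(2,614,283))])
s=sense();print(s['tcp_pos'],f(R.from_quat(s['tool_rot']).as_matrix()),s['force'],s['finger_gap'])
c=cam('wrist');r=R.from_quat(s['tool_rot']).as_matrix();print('wristcam in tool',f(r.T@(-c[1].T@c[2]-s['tcp_pos'])),f(c[1]@r),c[0][0,0])
```

```text
disc [array([0.4871, 0.2874, 0.065 ]), np.float64(0.0016)]
sup [0.56   0.3405 0.06  ]
sup [0.5626 0.1963 0.06  ]
sup [0.4354 0.1915 0.06  ]
sup [0.434 0.337 0.06 ]
bar end [0.4821 0.3043 0.091 ] [0.5082 0.2668 0.063 ] [0.525  0.2907 0.06  ]
tank [ 0.5751 -0.0173  0.1045]
tank [ 0.6039 -0.1412  0.1045]
tank [ 0.4877 -0.1614  0.1045]
tank [ 0.4575 -0.0428  0.1045]
tank corners tri [array([ 0.4584, -0.0425,  0.1034]), np.float64(0.0018)]
rack [ 0.5158 -0.2905  0.008 ]
rack [ 0.5376 -0.3865  0.008 ]
rack [ 0.4346 -0.4161  0.008 ]
rack [ 0.4114 -0.3129  0.008 ]
tab [array([ 0.4684, -0.3595,  0.1526]), np.float64(0.0041)]
[ 0.18813017 -0.59545541  0.30300846] [[ 9.536e-01  3.011e-01 -2.000e-04]
 [ 3.011e-01 -9.536e-01  2.000e-03]
 [ 4.000e-04 -2.000e-03 -1.000e+00]] [-0.49825711  0.73955951  0.24028346] 1.0010194643027714
wristcam in tool [ 0.0794 -0.     -0.0701] [[ 6.000e-04  1.000e+00 -0.000e+00]
 [-9.502e-01  6.000e-04 -3.116e-01]
 [-3.116e-01  2.000e-04  9.502e-01]] 328.02023644787045
```

```bash
python3 -m inch '[{"dx":4.25,"dy":-3.85},{"dx":4.25,"dy":-3.85},{"dx":4.25,"dy":-3.85},{"dx":4.25,"dy":-3.85},{"dx":4.25,"dy":-3.85},{"dx":4.25,"dy":-3.85},{"dx":4.25,"dy":-3.85},{"dx":4.25,"dy":-3.85}]'
python3 -m inch '[{"dx":2.32,"dy":-4.95,"dz":0.5},{"dx":2.32,"dy":-4.95,"dz":0.5},{"dx":2.32,"dy":-4.95,"dz":0.5},{"dx":2.32,"dy":-4.95,"dz":0.5},{"dx":2.32,"dy":-4.95,"dz":0.5},{"dx":2.32,"dy":-4.95,"dz":0.5},{"dx":2.32,"dy":-4.95,"dz":0.5},{"dx":2.32,"dy":-4.95,"dz":0.5},{"dx":2.32,"dy":-4.95,"dz":0.5}]'
python3 -m inch '[{"wz":-10},{"wz":-10},{"wz":-10},{"wz":-10},{"wz":-10},{"wz":-10},{"wz":-10},{"wz":-10},{"wz":-10},{}]'
python3 - <<'E'
from h import *
c1=cam('wrist');im=snap('wrist','w1');np.savez('c1.npz',*c1)
K,r,t=c1
print(proj(c1,[.485,.288,.091]))
E
```

```text
[-1717.04397342 -1217.89359061]invalid input at $[0]: expected keys dx, dy, dz, wx, wy, wz
invalid input at $[0]: expected keys dx, dy, dz, wx, wy, wz
invalid input at $[0]: expected keys dx, dy, dz, wx, wy, wz
```

View pics/w1.png

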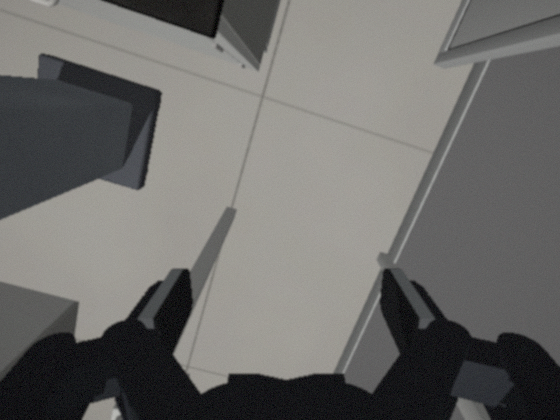

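The moves were refused because each row needs all six keys, so this picture shows only the floor below the start pose. I'll repeat the moves in full form.

```bash
python3 -m inch '[{"dx":4.25,"dy":-3.85,"dz":0,"wx":0,"wy":0,"wz":0},{"dx":4.25,"dy":-3.85,"dz":0,"wx":0,"wy":0,"wz":0},{"dx":4.25,"dy":-3.85,"dz":0,"wx":0,"wy":0,"wz":0},{"dx":4.25,"dy":-3.85,"dz":0,"wx":0,"wy":0,"wz":0},{"dx":4.25,"dy":-3.85,"dz":0,"wx":0,"wy":0,"wz":0},{"dx":4.25,"dy":-3.85,"dz":0,"wx":0,"wy":0,"wz":0},{"dx":4.25,"dy":-3.85,"dz":0,"wx":0,"wy":0,"wz":0},{"dx":4.25,"dy":-3.85,"dz":0,"wx":0,"wy":0,"wz":0}]' && python3 -m inch '[{"dx":2.32,"dy":-4.95,"dz":0.5,"wx":0,"wy":0,"wz":0},{"dx":2.32,"dy":-4.95,"dz":0.5,"wx":0,"wy":0,"wz":0},{"dx":2.32,"dy":-4.95,"dz":0.5,"wx":0,"wy":0,"wz":0},{"dx":2.32,"dy":-4.95,"dz":0.5,"wx":0,"wy":0,"wz":0},{"dx":2.32,"dy":-4.95,"dz":0.5,"wx":0,"wy":0,"wz":0},{"dx":2.32,"dy":-4.95,"dz":0.5,"wx":0,"wy":0,"wz":0},{"dx":2.32,"dy":-4.95,"dz":0.5,"wx":0,"wy":0,"wz":0},{"dx":2.32,"dy":-4.95,"dz":0.5,"wx":0,"wy":0,"wz":0},{"dx":2.32,"dy":-4.95,"dz":0.5,"wx":0,"wy":0,"wz":0}]' && python3 -m inch '[{"dx":0,"dy":0,"dz":0,"wx":0,"wy":0,"wz":-10},{"dx":0,"dy":0,"dz":0,"wx":0,"wy":0,"wz":-10},{"dx":0,"dy":0,"dz":0,"wx":0,"wy":0,"wz":-10},{"dx":0,"dy":0,"dz":0,"wx":0,"wy":0,"wz":-10},{"dx":0,"dy":0,"dz":0,"wx":0,"wy":0,"wz":-10},{"dx":0,"dy":0,"dz":0,"wx":0,"wy":0,"wz":-10},{"dx":0,"dy":0,"dz":0,"wx":0,"wy":0,"wz":-10},{"dx":0,"dy":0,"dz":0,"wx":0,"wy":0,"wz":-10},{"dx":0,"dy":0,"dz":0,"wx":0,"wy":0,"wz":-10},{"dx":0,"dy":0,"dz":0,"wx":0,"wy":0,"wz":0}]'
python3 - <<'E'
from h import *
c1=cam('wrist');im=snap('wrist','w1b');np.savez('c1.npz',*c1)
print(proj(c1,[.485,.288,.091]),sense()['q'])
E
```

```text
t: 1.15
tcp_pos: [0.4204, -0.1983, 0.3039]
tool_rot: [0.988, 0.152, 0.0, 0.0]
force: [0.2, -0.7, 0.5]
finger_gap: 0.999
gripper_force: 0.0
t: 2.28
tcp_pos: [0.4846, 0.2897, 0.2586]
tool_rot: [0.988, 0.152, -0.0, 0.0]
force: [1.3, 0.1, -0.1]
finger_gap: 0.999
gripper_force: 0.0
t: 3.52
tcp_pos: [0.4845, 0.2877, 0.2587]
tool_rot: [0.592, 0.806, -0.0, -0.0]
force: [-0.7, 0.2, -0.3]
finger_gap: 0.999
gripper_force: 0.0
[287.39407956 209.28163434] [3.37623167e-01 5.02947236e-01 1.63457086e+00 2.00874303e-05
 1.00455561e+00 3.47451956e-02]
```

View pics/w1b.png

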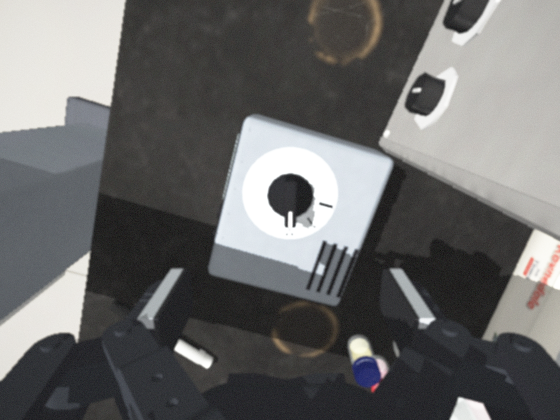

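The wrist view shows the dial centre near (290,194), the pointer straight down near (290,222) and the long off bar at (326,205). The knob is therefore at about 1.3 rad. Next I'll fit the dial and the pointer.

Run:
```python
from h import *
z=np.load('c1.npz');c=tuple(z[k] for k in z.files)
im=cv2.imread('pics/w1b.png');g=cv2.cvtColor(im,cv2.COLOR_BGR2GRAY)
f=lambda a:np.round(a,4)
roi=np.zeros_like(g);cv2.circle(roi,(290,194),60,255,-1)
m=((g>238)&(roi>0)).astype('uint8')*255
n=max(cv2.findContours(m,cv2.RETR_EXTERNAL,cv2.CHAIN_APPROX_NONE)[0],key=cv2.contourArea)
e=cv2.fitEllipse(cv2.convexHull(n));print('disc',e,f(onz(c,e[0],.061)))
sub=im.copy()
t=cv2.imread('pics/top0.png');gt=cv2.cvtColor(t,cv2.COLOR_BGR2GRAY);mt=((gt>225)).astype('uint8')*255
mt[:, :128]=0;mt[:,172:]=0;mt[:195]=0;mt[242:]=0
n=max(cv2.findContours(mt,cv2.RETR_EXTERNAL,cv2.CHAIN_APPROX_NONE)[0],key=cv2.contourArea)
et=cv2.fitEllipse(cv2.convexHull(n));print('top disc',et[:2],'tri',tri(c,e[0],cam('top'),et[0]))
# dark knob incl. bar pixels
d=((g<70)&(roi>0)).astype('uint8')*255
n=max(cv2.findContours(d,cv2.RETR_EXTERNAL,cv2.CHAIN_APPROX_NONE)[0],key=cv2.contourArea)
print('knob bb',cv2.boundingRect(n))
s=cv2.resize(im[150:245,235:345],(770,665)[:2],interpolation=cv2.INTER_CUBIC)[:600]
cv2.imwrite('pics/knob.png',s)
ctr=onz(c,e[0],.061);print('pixel of top centre',proj(c,ctr+[0,0,.03]))
p=onz(c,(326,205),.06)-ctr;print('off mark yaw',np.arctan2(p[1],p[0]))
```

```text
disc ((289.5959777832031, 192.6014404296875), (92.7290267944336, 96.27180480957031), 87.1314697265625) [0.4854 0.2932 0.061 ]
top disc ((147.9671173095703, 218.7174530029297), (32.10032653808594, 33.1613883972168)) tri (array([0.48694729, 0.29122837, 0.05358312]), np.float64(0.001633979256195996))
knob bb (269, 175, 44, 51)
pixel of top centre [289.98770001 203.25957839]
off mark yaw -0.042454108347340355
```

View pics/knob.png

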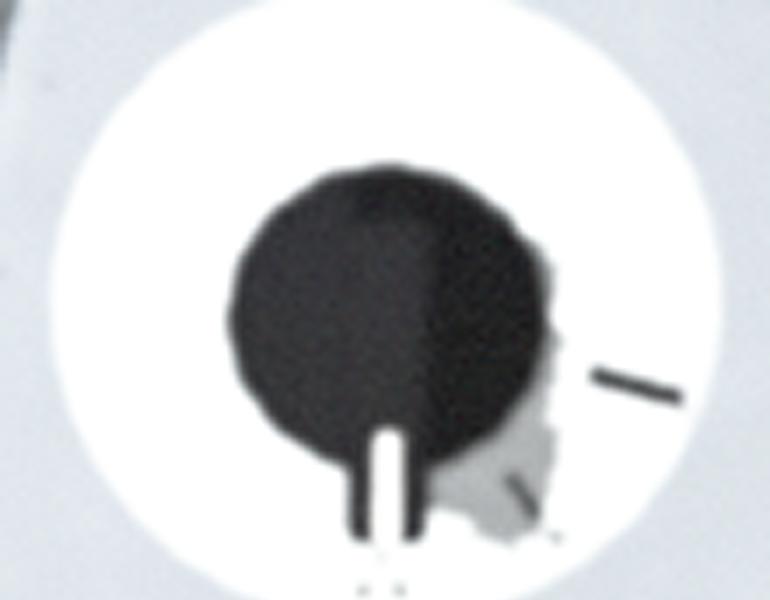

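The bar runs along the image vertical at column 290, aligned with tool x. The knob axis is about (0.486, 0.2925), which agrees between the two views within 2 mm. I'll correct, descend and close gently.

```bash
python3 -m inch '[{"dx":0.4,"dy":0.25,"dz":2,"wx":0,"wy":0,"wz":0},{"dx":0,"dy":0,"dz":3,"wx":0,"wy":0,"wz":0},{"dx":0,"dy":0,"dz":3,"wx":0,"wy":0,"wz":0},{"dx":0,"dy":0,"dz":2.5,"wx":0,"wy":0,"wz":0},{"dx":0,"dy":0,"dz":1.1,"wx":0,"wy":0,"wz":0},{"dx":0,"dy":0,"dz":0,"wx":0,"wy":0,"wz":0}]' 0.5 20 && python3 -m inch '[{"dx":0,"dy":0,"dz":0,"wx":0,"wy":0,"wz":0},{"dx":0,"dy":0,"dz":0,"wx":0,"wy":0,"wz":0},{"dx":0,"dy":0,"dz":0,"wx":0,"wy":0,"wz":0},{"dx":0,"dy":0,"dz":0,"wx":0,"wy":0,"wz":0},{"dx":0,"dy":0,"dz":0,"wx":0,"wy":0,"wz":0},{"dx":0,"dy":0,"dz":0,"wx":0,"wy":0,"wz":0}]' 0 20
```

```text
t: 4.32
tcp_pos: [0.4857, 0.2923, 0.1424]
tool_rot: [0.592, 0.806, -0.001, -0.0]
force: [0.8, -0.6, 0.9]
finger_gap: 0.501
gripper_force: 0.0
t: 5.08
tcp_pos: [0.4862, 0.2925, 0.144]
tool_rot: [0.591, 0.807, 0.001, 0.0]
force: [-1.1, -0.5, 5.7]
finger_gap: 0.109
gripper_force: 23.8
```

```bash
python3 -m inch '[{"dx":0,"dy":0,"dz":-0.2,"wx":0,"wy":0,"wz":-8},{"dx":0,"dy":0,"dz":0,"wx":0,"wy":0,"wz":-8},{"dx":0,"dy":0,"dz":0,"wx":0,"wy":0,"wz":-8},{"dx":0,"dy":0,"dz":0,"wx":0,"wy":0,"wz":-8},{"dx":0,"dy":0,"dz":0,"wx":0,"wy":0,"wz":-8},{"dx":0,"dy":0,"dz":0,"wx":0,"wy":0,"wz":-8},{"dx":0,"dy":0,"dz":0,"wx":0,"wy":0,"wz":-8},{"dx":0,"dy":0,"dz":0,"wx":0,"wy":0,"wz":-8},{"dx":0,"dy":0,"dz":0,"wx":0,"wy":0,"wz":-8},{"dx":0,"dy":0,"dz":0,"wx":0,"wy":0,"wz":-3}]' && python3 -m inch '[{"dx":0,"dy":0,"dz":0,"wx":0,"wy":0,"wz":0},{"dx":0,"dy":0,"dz":0,"wx":0,"wy":0,"wz":0},{"dx":0,"dy":0,"dz":0,"wx":0,"wy":0,"wz":0}]'  && python3 -m inch '[{"dx":0,"dy":0,"dz":0,"wx":0,"wy":0,"wz":0},{"dx":0,"dy":0,"dz":0,"wx":0,"wy":0,"wz":0},{"dx":0,"dy":0,"dz":-3,"wx":0,"wy":0,"wz":0},{"dx":0,"dy":0,"dz":-5,"wx":0,"wy":0,"wz":0},{"dx":0,"dy":0,"dz":-5,"wx":0,"wy":0,"wz":0},{"dx":0,"dy":0,"dz":-2,"wx":0,"wy":0,"wz":0},{"dx":0,"dy":0,"dz":0,"wx":0,"wy":0,"wz":0}]' 0.6
python3 - <<'E'
from h import *
c=cam('wrist');im=snap('wrist','w2');p=proj(c,[.486,.2925,.07]).astype(int);print(p,sense()['ft_torque'])
x,y=np.clip(p-[50,40],0,None)
cv2.imwrite('pics/w2c.png',cv2.resize(im[y:y+90,x:x+110,::-1],(440,360),interpolation=cv2.INTER_CUBIC))
E
```

```text
t: 6.32
tcp_pos: [0.4857, 0.2917, 0.1441]
tool_rot: [-0.023, 1.0, -0.001, -0.0]
force: [0.7, -1.4, -3.8]
finger_gap: 0.109
gripper_force: 22.4
t: 6.7
tcp_pos: [0.4856, 0.2917, 0.1442]
tool_rot: [-0.022, 1.0, -0.001, -0.001]
force: [2.3, -4.1, -9.5]
finger_gap: 0.115
gripper_force: 21.6
t: 7.58
tcp_pos: [0.4866, 0.2932, 0.2976]
tool_rot: [-0.022, 1.0, 0.001, 0.003]
force: [0.6, -0.5, -0.4]
finger_gap: 0.599
gripper_force: 0.0
[284 187] [-0.05212464  0.00662299  0.00208391]
```

View pics/w2c.png

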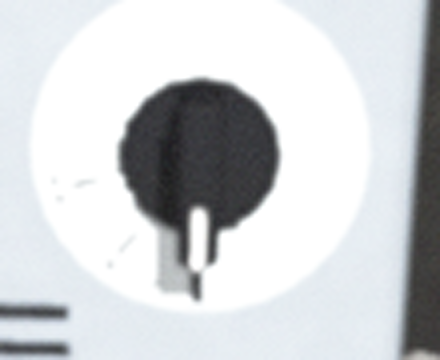

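The pointer covers the long bar, so the selector is off. Next I'll photograph the tank and the rack, each from two wrist-camera positions, on the way to the wedge.

```bash
cat > shot.py <<'E'
import sys;from h import *
c=cam('wrist');snap('wrist',sys.argv[1]);np.savez(sys.argv[1]+'.npz',*c)
E
python3 -m inch '[{"dx":-0.75,"dy":-5.4,"dz":0,"wx":0,"wy":0,"wz":0},{"dx":-0.75,"dy":-5.4,"dz":0,"wx":0,"wy":0,"wz":0},{"dx":-0.75,"dy":-5.4,"dz":0,"wx":0,"wy":0,"wz":0},{"dx":-0.75,"dy":-5.4,"dz":0,"wx":0,"wy":0,"wz":0},{"dx":-0.75,"dy":-5.4,"dz":0,"wx":0,"wy":0,"wz":0},{"dx":-0.75,"dy":-5.4,"dz":0,"wx":0,"wy":0,"wz":0},{"dx":0,"dy":0,"dz":0,"wx":0,"wy":0,"wz":0},{"dx":0,"dy":0,"dz":0,"wx":0,"wy":0,"wz":0}]' 0.6 && python3 shot.py A && python3 -m inch '[{"dx":0,"dy":-4,"dz":0,"wx":0,"wy":0,"wz":0},{"dx":0,"dy":-4,"dz":0,"wx":0,"wy":0,"wz":0},{"dx":0,"dy":-2,"dz":0,"wx":0,"wy":0,"wz":0},{"dx":0,"dy":0,"dz":0,"wx":0,"wy":0,"wz":0},{"dx":0,"dy":0,"dz":0,"wx":0,"wy":0,"wz":0}]' && python3 shot.py B && python3 -m inch '[{"dx":2,"dy":-5,"dz":-1,"wx":0,"wy":0,"wz":0},{"dx":2,"dy":-5,"dz":-1,"wx":0,"wy":0,"wz":0},{"dx":2,"dy":-5,"dz":-1,"wx":0,"wy":0,"wz":0},{"dx":0,"dy":-2,"dz":0,"wx":0,"wy":0,"wz":0},{"dx":0,"dy":0,"dz":0,"wx":0,"wy":0,"wz":0},{"dx":0,"dy":0,"dz":0,"wx":0,"wy":0,"wz":0}]' && python3 shot.py C && python3 -m inch '[{"dx":0,"dy":-4,"dz":0,"wx":0,"wy":0,"wz":0},{"dx":0,"dy":-4,"dz":0,"wx":0,"wy":0,"wz":0},{"dx":0,"dy":0,"dz":0,"wx":0,"wy":0,"wz":0},{"dx":0,"dy":0,"dz":0,"wx":0,"wy":0,"wz":0}]' && python3 shot.py D
python3 - <<'E'
import cv2,numpy as np
I=[cv2.imread(f'pics/{k}.png') for k in 'ABCD']
cv2.imwrite('pics/m.png',np.vstack([np.hstack([cv2.resize(i[60:360,80:480],(400,300)) for i in I[:2]]),np.hstack([cv2.resize(i[60:360,80:480],(400,300)) for i in I[2:]])]))
E
```

```text
t: 8.62
tcp_pos: [0.5442, -0.029, 0.2935]
tool_rot: [-0.022, 1.0, 0.001, -0.002]
force: [-0.5, 0.2, -0.1]
finger_gap: 0.6
gripper_force: 0.0
t: 9.3
tcp_pos: [0.5491, -0.1276, 0.2947]
tool_rot: [-0.023, 1.0, 0.001, -0.001]
force: [0.4, 0.6, 0.4]
finger_gap: 0.6
gripper_force: 0.0
t: 10.1
tcp_pos: [0.4972, -0.2997, 0.3243]
tool_rot: [-0.023, 1.0, 0.001, -0.001]
force: [0.2, 0.9, 0.2]
finger_gap: 0.597
gripper_force: 0.0
t: 10.65
tcp_pos: [0.5007, -0.3799, 0.3244]
tool_rot: [-0.023, 1.0, 0.001, -0.001]
force: [-0.5, 0.4, -0.2]
finger_gap: 0.599
gripper_force: 0.0
```

View pics/m.png

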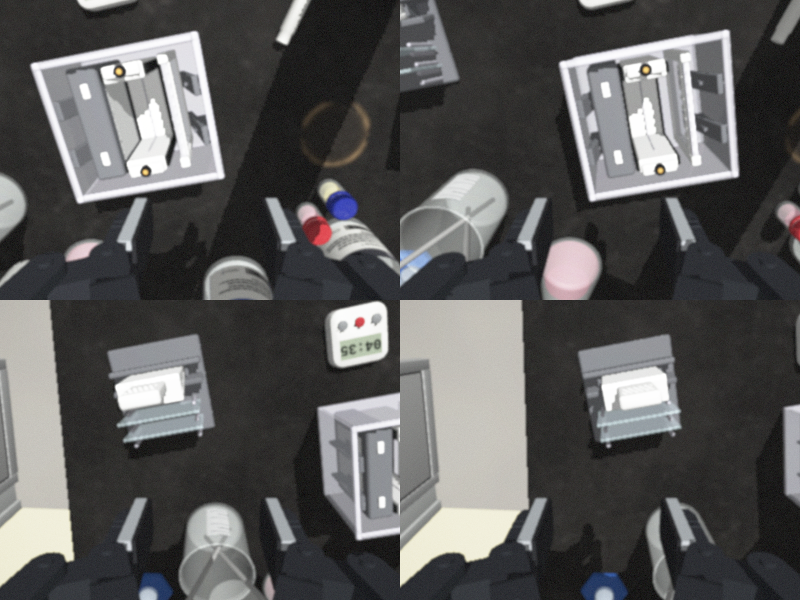

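Tiles A and B show the tank with the filler at left (-y), the core in the middle and the thin cassette at right (+y), leaning little. The gap and ramps are to its right, near tile (190,105). Tiles C and D show the wedge near tile (150,385) and (637,387), with the plates below it (+x). I'll zoom in to pick corner pixels.

Run:
```python
import cv2,numpy as np
I={k:cv2.imread(f'pics/{k}.png') for k in 'ABCD'}
def c(k,x,y,w,h): return cv2.resize(I[k][y:y+h,x:x+w],(400,300),interpolation=cv2.INTER_CUBIC)
# tile offset in full = (80,60)
cv2.imwrite('pics/z1.png',np.vstack([np.hstack([c('C',180,105,100,75),c('D',250,105,100,75)]),np.hstack([c('A',105,80,200,150),c('B',230,80,200,150)])]))
```

```text
(no output)
```

View pics/z1.png

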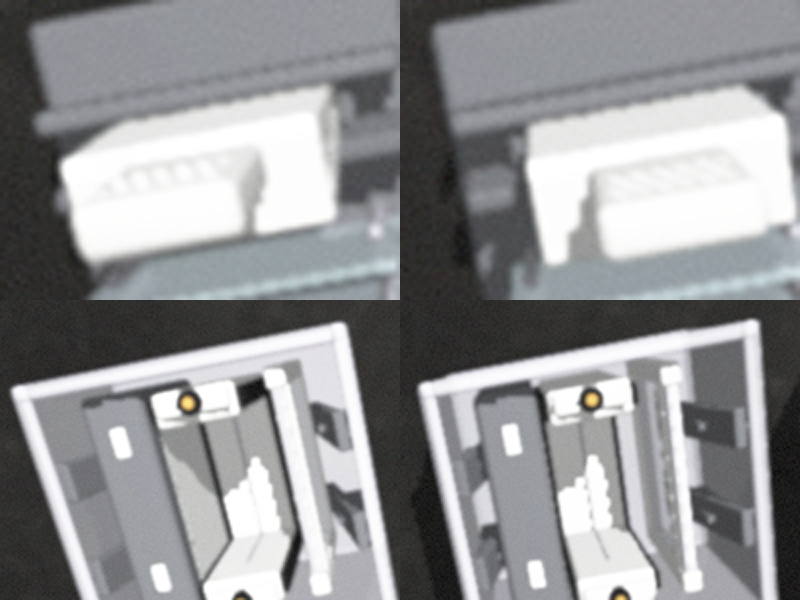

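```bash
cat > meas.py <<'E'
from h import *
def L(k):
    z=np.load(k+'.npz');return tuple(z[i] for i in z.files)
A,B,C,D=map(L,'ABCD');T=cam('top')
fC=lambda x,y:(180+x/4-.375,105+y/4-.375);fD=lambda x,y:(250+(x-400)/4-.375,105+y/4-.375)
fA=lambda x,y:(105+x/2-.25,80+(y-300)/2-.25);fB=lambda x,y:(230+(x-400)/2-.25,80+(y-300)/2-.25)
f=lambda a:np.round(a,4)
def show(n,r,z):
    print(n,f(r[0]),'miss',f(r[1]));return r[0]
P=[]
for n,c,d in[('fl',(72,205),(600,205)),('fr',(240,178),(755,182)),('bl',(88,262),(605,258)),('br',(243,235),(762,240))]:
    P.append(show('tab '+n,tri(C,fC(*c),D,fD(*d)),.138))
for n,c,d in[('fl',(65,160),(530,155)),('fr',(325,110),(785,117)),('br',(335,218),(793,225))]:
    show('ledge '+n,tri(C,fC(*c),D,fD(*d)),.088); print(' on z=.088',f(onz(C,fC(*c),.088)),f(onz(D,fD(*d),.088)))
Z=[[onz(k,g,.138)for k,g in((C,fC(*c)),(D,fD(*d)))] for c,d in[((72,205),(600,205)),((240,178),(755,182)),((88,262),(605,258)),((243,235),(762,240))]]
Z=np.array(Z);print('tab on z=.138',f(Z.mean(1)),'ctr',f(Z.mean((0,1))),f(Z.mean(0)))
m=Z.mean(1);v=m[0]+m[2]-m[1]-m[3];print('wedge yaw from tab',np.arctan2(-v[0],v[1]))
R4=[]
for n,a,b in[('nl',fA(14,390),fB(421,388)),('nr',fA(343,325),fB(755,323)),('fl',(163,260),(271,258)),('fr',(302,236),(418,236))]:
    p=show('tank '+n,tri(A,a,B,b),.1045);za=onz(A,a,.1045);zb=onz(B,b,.1045);print('  ',f(za),f(zb));R4.append((za+zb)/2)
R4=np.array(R4);ctr=R4.mean(0)
ux=(R4[1]-R4[0]+R4[3]-R4[2])[:2];uy=(R4[2]-R4[0]+R4[3]-R4[1])[:2]
print('tank ctr',f(ctr),'sizes',np.linalg.norm(ux)/2,np.linalg.norm(uy)/2,'u yaw',np.arctan2(ux[1],ux[0]),'v yaw+90',np.arctan2(uy[1],uy[0])+np.pi/2)
ya=np.arctan2(ux[1],ux[0]);u=np.array([np.cos(ya),np.sin(ya)])
for n,a,b in[('near',fA(275,378),fB(670,375)),('far',fA(320,583),fB(692,580))]:
    p=show('cass '+n,tri(A,a,B,b),.092);za=onz(A,a,.092);zb=onz(B,b,.092);print('  u:',[float(f((q-ctr)[:2]@u)) for q in(p,za,zb)])
E
python3 meas.py
```

```text
tab fl [ 0.4619 -0.3704  0.1366] miss 0.0002
tab fr [ 0.457  -0.3387  0.1267] miss 0.0006
tab bl [ 0.4735 -0.3686  0.1329] miss 0.001
tab br [ 0.4675 -0.3373  0.133 ] miss 0.0008
ledge fl [ 0.4597 -0.3847  0.0862] miss 0.0013
 on z=.088 [ 0.4601 -0.3842  0.088 ] [ 0.4588 -0.3848  0.088 ]
ledge fr [ 0.4476 -0.3251  0.0788] miss 0.0014
 on z=.088 [ 0.446  -0.3245  0.088 ] [ 0.4475 -0.3268  0.088 ]
ledge br [ 0.472  -0.3217  0.0848] miss 0.0015
 on z=.088 [ 0.4707 -0.3215  0.088 ] [ 0.4722 -0.3223  0.088 ]
tab on z=.138 [[ 0.4617 -0.3703  0.138 ]
 [ 0.4553 -0.3389  0.138 ]
 [ 0.4725 -0.3681  0.138 ]
 [ 0.4666 -0.3374  0.138 ]] ctr [ 0.464  -0.3537  0.138 ] [[ 0.4639 -0.3528  0.138 ]
 [ 0.4641 -0.3545  0.138 ]]
wedge yaw from tab -2.947122923454013
tank nl [ 0.4878 -0.1656  0.1034] miss 0.0005
   [ 0.4875 -0.165   0.1045] [ 0.4879 -0.1655  0.1045]
tank nr [ 0.4584 -0.0397  0.102 ] miss 0.0001
   [ 0.4584 -0.0396  0.1045] [ 0.4586 -0.0406  0.1045]
tank fl [ 0.6075 -0.1384  0.0931] miss 0.0001
   [ 0.6015 -0.134   0.1045] [ 0.6016 -0.1381  0.1045]
tank fr [ 0.5732 -0.0137  0.1069] miss 0.0013
   [ 0.5735 -0.0136  0.1045] [ 0.5749 -0.0125  0.1045]
tank ctr [ 0.5305 -0.0886  0.1045] sizes 0.1272690479023263 0.1181637075352593 u yaw 1.7948851477671104 v yaw+90 1.8111805964219057
cass near [ 0.4794 -0.0667  0.0901] miss 0.0001
  u: [0.0327, 0.0329, 0.0323]
cass far [ 0.5666 -0.0464  0.0907] miss 0.0
  u: [0.0331, 0.0332, 0.0328]
```

The measurements hold up: the tank measures 127 x 118 mm, its rim about 0.103 m, the tab top about 0.133 m, and the cassette 33 mm out on the +y side. I'll align over the tab (yaw about 0.20, centre (0.4635, -0.3535)).

```bash
python3 -m inch '[{"dx":3.6,"dy":2.8,"dz":0,"wx":0,"wy":0,"wz":0},{"dx":0,"dy":0,"dz":1,"wx":0,"wy":0,"wz":10},{"dx":0,"dy":0,"dz":1,"wx":0,"wy":0,"wz":10},{"dx":0,"dy":0,"dz":1,"wx":0,"wy":0,"wz":10},{"dx":0,"dy":0,"dz":1,"wx":0,"wy":0,"wz":10},{"dx":0,"dy":0,"dz":1,"wx":0,"wy":0,"wz":10},{"dx":0,"dy":0,"dz":1,"wx":0,"wy":0,"wz":10},{"dx":0,"dy":0,"dz":0,"wx":0,"wy":0,"wz":10},{"dx":0,"dy":0,"dz":0,"wx":0,"wy":0,"wz":10},{"dx":0,"dy":0,"dz":0,"wx":0,"wy":0,"wz":1}]' 0.6 && python3 -m inch '[{"dx":0,"dy":0,"dz":0,"wx":0,"wy":0,"wz":0},{"dx":0,"dy":0,"dz":0,"wx":0,"wy":0,"wz":0}]'
python3 - <<'E'
from h import *
s=sense();r=R.from_quat(s['tool_rot']);print('need tool',r.inv().apply(np.array([.4635,-.3535,.172])-s['tcp_pos'])*100,np.arctan2(*r.as_matrix()[1::-1,0]),r.as_matrix()[:,2])
c=cam('wrist');np.savez('E.npz',*c);im=snap('wrist','E')
print(proj(c,[.464,-.3537,.138]))
g=cv2.cvtColor(im,cv2.COLOR_RGB2GRAY)
E
```

```text
t: 11.95
tcp_pos: [0.4635, -0.3537, 0.2651]
tool_rot: [0.632, 0.775, 0.0, -0.0]
force: [1.0, 0.5, -0.2]
finger_gap: 0.603
gripper_force: 0.0
t: 12.2
tcp_pos: [0.4634, -0.3549, 0.265]
tool_rot: [0.632, 0.775, 0.0, 0.0]
force: [-0.5, -0.8, -0.0]
finger_gap: 0.599
gripper_force: 0.0
need tool [0.13268076 0.03601785 9.30289165] 1.7737133153159341 [ 4.28276099e-05  8.44074910e-06 -9.99999999e-01]
[287.97139683 227.85496177]
```

```bash
python3 -m inch '[{"dx":0.1,"dy":0,"dz":3,"wx":0,"wy":0,"wz":0},{"dx":0,"dy":0,"dz":3,"wx":0,"wy":0,"wz":0},{"dx":0,"dy":0,"dz":2.3,"wx":0,"wy":0,"wz":0},{"dx":0,"dy":0,"dz":1,"wx":0,"wy":0,"wz":0},{"dx":0,"dy":0,"dz":0,"wx":0,"wy":0,"wz":0}]' 0.6 && python3 -m inch '[{"dx":0,"dy":0,"dz":0,"wx":0,"wy":0,"wz":0},{"dx":0,"dy":0,"dz":0,"wx":0,"wy":0,"wz":0},{"dx":0,"dy":0,"dz":0,"wx":0,"wy":0,"wz":0},{"dx":0,"dy":0,"dz":0,"wx":0,"wy":0,"wz":0},{"dx":0,"dy":0,"dz":0,"wx":0,"wy":0,"wz":0},{"dx":0,"dy":0,"dz":0,"wx":0,"wy":0,"wz":0},{"dx":0,"dy":0,"dz":0,"wx":0,"wy":0,"wz":0}]' 0 70
```

```text
t: 12.88
tcp_pos: [0.463, -0.3542, 0.1715]
tool_rot: [0.632, 0.775, 0.0, -0.0]
force: [-0.3, -0.3, -0.9]
finger_gap: 0.595
gripper_force: 0.0
t: 13.75
tcp_pos: [0.4622, -0.3549, 0.173]
tool_rot: [0.632, 0.775, -0.001, -0.0]
force: [-4.5, -1.0, 7.1]
finger_gap: 0.133
gripper_force: 69.2
```

```bash
python3 -m inch '[{"dx":0,"dy":0,"dz":-1.5,"wx":0,"wy":0,"wz":0},{"dx":0,"dy":0,"dz":-2.5,"wx":0,"wy":0,"wz":0},{"dx":0,"dy":0,"dz":-3.5,"wx":0,"wy":0,"wz":0},{"dx":0,"dy":0,"dz":-3.5,"wx":0,"wy":0,"wz":0},{"dx":0,"dy":0,"dz":-2.5,"wx":0,"wy":0,"wz":0},{"dx":0,"dy":0,"dz":0,"wx":0,"wy":0,"wz":0}]' && python3 -m inch '[{"dx":2.1,"dy":0.85,"dz":0,"wx":0,"wy":0,"wz":0},{"dx":4.2,"dy":1.7,"dz":0,"wx":0,"wy":0,"wz":0},{"dx":4.2,"dy":1.7,"dz":0,"wx":0,"wy":0,"wz":0},{"dx":4.2,"dy":1.7,"dz":0,"wx":0,"wy":0,"wz":0},{"dx":4.2,"dy":1.7,"dz":0,"wx":0,"wy":0,"wz":0},{"dx":4.2,"dy":1.7,"dz":0,"wx":0,"wy":0,"wz":0},{"dx":4.2,"dy":1.7,"dz":0,"wx":0,"wy":0,"wz":0},{"dx":2.1,"dy":0.85,"dz":0,"wx":0,"wy":0,"wz":0},{"dx":0,"dy":0,"dz":0,"wx":0,"wy":0,"wz":0}]' && python3 -m inch '[{"dx":0,"dy":0,"dz":0,"wx":0,"wy":0,"wz":-10},{"dx":0,"dy":0,"dz":0,"wx":0,"wy":0,"wz":-10},{"dx":0,"dy":0,"dz":0,"wx":0,"wy":0,"wz":-10},{"dx":0,"dy":0,"dz":0,"wx":0,"wy":0,"wz":-10},{"dx":0,"dy":0,"dz":0,"wx":0,"wy":0,"wz":-10},{"dx":0,"dy":0,"dz":0,"wx":0,"wy":0,"wz":-10},{"dx":0,"dy":0,"dz":0,"wx":0,"wy":0,"wz":-10},{"dx":0,"dy":0,"dz":0,"wx":0,"wy":0,"wz":-10},{"dx":0,"dy":0,"dz":0,"wx":0,"wy":0,"wz":-10},{"dx":0,"dy":0,"dz":0,"wx":0,"wy":0,"wz":-1.5}]' && python3 -m inch '[{"dx":0,"dy":0,"dz":0,"wx":0,"wy":0,"wz":0},{"dx":0,"dy":0,"dz":0,"wx":0,"wy":0,"wz":0}]'
cat > where.py <<'E'
import sys;from h import *
s=sense();r=R.from_quat(s['tool_rot']);u0,z=map(float,sys.argv[1:3])
a=1.80;u=np.array([np.cos(a),np.sin(a),0]);v=np.array([-u[1],u[0],0]);c=np.array([.5305,-.0886,0])
p=np.array(s['tcp_pos'])-c;print('wedge u %.1f v %.1f toe z %.1f mm'%(p@u*1e3-4,p@v*1e3,p[2]*1e3-165))
tg=c+u*(u0+4)/1e3+[0,0,(z+165)/1e3];m=r.as_matrix()
print('need cm',np.round(r.inv().apply(tg-s['tcp_pos'])*100,2),'yaw err deg',np.degrees(np.arctan2(m[1,1],m[0,1])-a).round(2),'toolz',m[:,2].round(3),'F',np.round(s['force'],1),s['t'])
E
python3 where.py 43 100; python3 shot.py F
```

```text
t: 14.5
tcp_pos: [0.4643, -0.3548, 0.3098]
tool_rot: [0.633, 0.774, 0.0, 0.003]
force: [0.2, 0.0, -1.1]
finger_gap: 0.133
gripper_force: 68.4
t: 15.62
tcp_pos: [0.5197, -0.0394, 0.3054]
tool_rot: [0.631, 0.776, -0.0, -0.002]
force: [-0.0, -0.7, -1.2]
finger_gap: 0.133
gripper_force: 68.6
t: 16.88
tcp_pos: [0.5202, -0.0427, 0.3061]
tool_rot: [-0.113, 0.994, 0.0, -0.001]
force: [-0.1, 0.1, -0.6]
finger_gap: 0.13
gripper_force: 68.4
t: 17.12
tcp_pos: [0.5208, -0.0425, 0.3067]
tool_rot: [-0.113, 0.994, 0.0, -0.0]
force: [-0.6, -0.4, -1.3]
finger_gap: 0.128
gripper_force: 68.4
wedge u 43.0 v -1.1 toe z 141.7 mm
need cm [ 0.1  -0.01  4.17] yaw err deg -0.21 toolz [-0.  0. -1.] F [-0.6 -0.4 -1.3] 17.125
```

```bash
python3 -m inch '[{"dx":0.1,"dy":0,"dz":1.5,"wx":0,"wy":0,"wz":0},{"dx":0,"dy":0,"dz":1.5,"wx":0,"wy":0,"wz":0},{"dx":0,"dy":0,"dz":1,"wx":0,"wy":0,"wz":0},{"dx":0,"dy":0,"dz":0.5,"wx":0,"wy":0,"wz":0},{"dx":0,"dy":0,"dz":0,"wx":0,"wy":0,"wz":0}]' && python3 where.py 43 85;  python3 -m inch '[{"dx":0,"dy":0,"dz":0.5,"wx":0,"wy":0,"wz":0},{"dx":0,"dy":0,"dz":0.5,"wx":0,"wy":0,"wz":0},{"dx":0,"dy":0,"dz":0.5,"wx":0,"wy":0,"wz":0},{"dx":0,"dy":0,"dz":0,"wx":0,"wy":0,"wz":0}]' && python3 where.py 42 72; python3 shot.py G
python3 - <<'E'
from h import *
snap('scene','Gs')
a=cv2.imread('pics/G.png')[90:330,120:440];b=cv2.imread('pics/Gs.png')[190:290,235:325]
cv2.imwrite('pics/Gm.png',np.hstack([cv2.resize(a,(480,360)),cv2.resize(b,(320,360),interpolation=cv2.INTER_CUBIC)]))
E
```

```text
t: 17.8
tcp_pos: [0.52, -0.0427, 0.2615]
tool_rot: [-0.113, 0.994, 0.0, -0.0]
force: [-0.7, -0.1, -0.6]
finger_gap: 0.133
gripper_force: 68.5
wedge u 43.1 v -0.2 toe z 96.5 mm
need cm [ 0.02 -0.01  1.15] yaw err deg -0.11 toolz [-0.001  0.    -1.   ] F [-0.7 -0.1 -0.6] 17.8
t: 18.3
tcp_pos: [0.5198, -0.0426, 0.2465]
tool_rot: [-0.113, 0.994, 0.0, -0.0]
force: [-0.7, -0.9, -1.6]
finger_gap: 0.132
gripper_force: 68.5
wedge u 43.2 v -0.0 toe z 81.5 mm
need cm [-0.   -0.12  0.95] yaw err deg -0.11 toolz [-0.001  0.    -1.   ] F [-0.7 -0.9 -1.6] 18.3
```

```bash
python3 -m inch '[{"dx":0,"dy":-0.05,"dz":0.5,"wx":0,"wy":0,"wz":0},{"dx":0,"dy":-0.05,"dz":0.5,"wx":0,"wy":0,"wz":0},{"dx":0,"dy":-0.1,"dz":0.5,"wx":0,"wy":0,"wz":0},{"dx":0,"dy":-0.1,"dz":0.5,"wx":0,"wy":0,"wz":0},{"dx":0,"dy":0,"dz":0,"wx":0,"wy":0,"wz":0}]' && python3 where.py 40.5 62;  python3 -m inch '[{"dx":0,"dy":-0.1,"dz":0.5,"wx":0,"wy":0,"wz":0},{"dx":0,"dy":-0.1,"dz":0.5,"wx":0,"wy":0,"wz":0},{"dx":0,"dy":0,"dz":0,"wx":0,"wy":0,"wz":0}]' && python3 where.py 38.5 52
```

```text
t: 19.02
tcp_pos: [0.5205, -0.0456, 0.2263]
tool_rot: [-0.113, 0.994, 0.0, -0.001]
force: [0.2, -0.1, -1.5]
finger_gap: 0.13
gripper_force: 68.5
wedge u 40.1 v -0.0 toe z 61.3 mm
need cm [ 0.    0.04 -0.07] yaw err deg -0.12 toolz [-0.001  0.    -1.   ] F [ 0.2 -0.1 -1.5] 19.025
t: 19.4
tcp_pos: [0.5209, -0.0475, 0.2164]
tool_rot: [-0.113, 0.994, 0.0, -0.0]
force: [0.5, -0.6, -1.9]
finger_gap: 0.134
gripper_force: 68.5
wedge u 38.2 v -0.0 toe z 51.4 mm
need cm [ 0.    0.03 -0.06] yaw err deg -0.12 toolz [-0.001  0.    -1.   ] F [ 0.5 -0.6 -1.9] 19.4
```

Going well with no contact force. Continuing down the slope.

```bash
python3 -m inch '[{"dx":0,"dy":-0.1,"dz":0.5,"wx":0,"wy":0,"wz":0},{"dx":0,"dy":-0.1,"dz":0.5,"wx":0,"wy":0,"wz":0},{"dx":0,"dy":0,"dz":0,"wx":0,"wy":0,"wz":0}]' && python3 where.py 36.5 42;  python3 -m inch '[{"dx":0,"dy":-0.08,"dz":0.4,"wx":0,"wy":0,"wz":0},{"dx":0,"dy":-0.08,"dz":0.4,"wx":0,"wy":0,"wz":0},{"dx":0,"dy":0,"dz":0,"wx":0,"wy":0,"wz":0}]' && python3 where.py 33 20
```

```text
t: 19.77
tcp_pos: [0.5213, -0.0495, 0.2064]
tool_rot: [-0.113, 0.994, 0.0, -0.001]
force: [0.5, 1.0, -0.6]
finger_gap: 0.132
gripper_force: 68.4
wedge u 36.2 v 0.0 toe z 41.4 mm
need cm [-0.    0.03 -0.06] yaw err deg -0.11 toolz [-0.001  0.    -1.   ] F [ 0.5  1.  -0.6] 19.775
t: 20.15
tcp_pos: [0.5219, -0.0511, 0.1985]
tool_rot: [-0.113, 0.994, 0.0, -0.0]
force: [-0.2, -0.1, -1.3]
finger_gap: 0.132
gripper_force: 68.4
wedge u 34.4 v -0.1 toe z 33.5 mm
need cm [ 0.01 -0.14  1.35] yaw err deg -0.11 toolz [-0.001  0.    -1.   ] F [-0.2 -0.1 -1.3] 20.15
```

```bash
python3 -m inch '[{"dx":0,"dy":-0.06,"dz":0.4,"wx":0,"wy":0,"wz":0},{"dx":0,"dy":-0.06,"dz":0.4,"wx":0,"wy":0,"wz":0},{"dx":0,"dy":0,"dz":0,"wx":0,"wy":0,"wz":0}]' && python3 where.py 33 20;  python3 -m inch '[{"dx":0,"dy":0,"dz":0.3,"wx":0,"wy":0,"wz":0},{"dx":0,"dy":0,"dz":0,"wx":0,"wy":0,"wz":0}]' && python3 where.py 33 20
```

```text
t: 20.52
tcp_pos: [0.5222, -0.0524, 0.1906]
tool_rot: [-0.113, 0.994, -0.0, -0.0]
force: [0.0, 0.2, -1.2]
finger_gap: 0.129
gripper_force: 68.4
wedge u 33.2 v -0.2 toe z 25.6 mm
need cm [ 0.02 -0.02  0.56] yaw err deg -0.11 toolz [-0. -0. -1.] F [ 0.   0.2 -1.2] 20.525
t: 20.78
tcp_pos: [0.5227, -0.0526, 0.1879]
tool_rot: [-0.113, 0.994, -0.0, 0.001]
force: [0.8, -2.4, -0.7]
finger_gap: 0.134
gripper_force: 68.4
wedge u 32.8 v -0.6 toe z 22.9 mm
need cm [0.06 0.02 0.29] yaw err deg -0.11 toolz [ 0.001 -0.001 -1.   ] F [ 0.8 -2.4 -0.7] 20.775
```

Contact is starting (2.4 N lateral). I'll press down in small steps.

```bash
python3 -m inch '[{"dx":0,"dy":0,"dz":0.2,"wx":0,"wy":0,"wz":0},{"dx":0,"dy":0,"dz":0,"wx":0,"wy":0,"wz":0}]' && python3 where.py 33 20;  python3 -m inch '[{"dx":0,"dy":0,"dz":0.15,"wx":0,"wy":0,"wz":0},{"dx":0,"dy":0,"dz":0,"wx":0,"wy":0,"wz":0}]' && python3 where.py 33 20
```

```text
t: 21.02
tcp_pos: [0.523, -0.0529, 0.1864]
tool_rot: [-0.113, 0.994, -0.001, 0.001]
force: [1.5, -3.3, 2.2]
finger_gap: 0.129
gripper_force: 69.1
wedge u 32.5 v -0.8 toe z 21.4 mm
need cm [0.08 0.05 0.14] yaw err deg -0.12 toolz [ 0.002 -0.001 -1.   ] F [ 1.5 -3.3  2.2] 21.025
t: 21.28
tcp_pos: [0.5233, -0.0532, 0.1855]
tool_rot: [-0.114, 0.994, -0.001, 0.001]
force: [0.4, -6.4, 6.7]
finger_gap: 0.133
gripper_force: 69.9
wedge u 32.2 v -1.0 toe z 20.5 mm
need cm [0.1  0.08 0.05] yaw err deg -0.1 toolz [ 0.003 -0.002 -1.   ] F [ 0.4 -6.4  6.7] 21.275
```

```bash
python3 -m inch '[{"dx":0.05,"dy":-0.08,"dz":0.03,"wx":0,"wy":0,"wz":0},{"dx":0,"dy":0,"dz":0,"wx":0,"wy":0,"wz":0},{"dx":0,"dy":0,"dz":0,"wx":0,"wy":0,"wz":0},{"dx":0,"dy":0,"dz":0,"wx":0,"wy":0,"wz":0},{"dx":0,"dy":0,"dz":0,"wx":0,"wy":0,"wz":0},{"dx":0,"dy":0,"dz":0,"wx":0,"wy":0,"wz":0}]' && python3 where.py 33 20
python3 shot.py H
python3 - <<'E'
from h import *
snap('scene','Hs')
a=cv2.imread('pics/H.png')[60:360,80:480];b=cv2.imread('pics/Hs.png')[190:290,240:330]
cv2.imwrite('pics/Hm.png',np.hstack([cv2.resize(a,(480,360)),cv2.resize(b,(320,360),interpolation=cv2.INTER_CUBIC)]))
E
```

```text
t: 22.02
tcp_pos: [0.5232, -0.0533, 0.1854]
tool_rot: [-0.113, 0.994, -0.0, 0.002]
force: [1.3, -2.6, 8.1]
finger_gap: 0.13
gripper_force: 70.0
wedge u 32.0 v -0.9 toe z 20.4 mm
need cm [0.09 0.1  0.04] yaw err deg -0.12 toolz [ 0.004 -0.001 -1.   ] F [ 1.3 -2.6  8.1] 22.025
```

View pics/Hm.png

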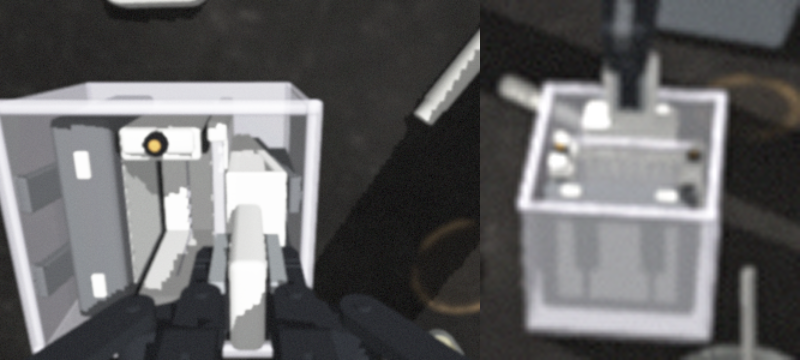

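The wedge is down in the +y gap between cassette and ramps, with the tab in the fingers. The cassette's clip at (215,140) sits against the core side. I'll do one numeric check of the cassette and a settle before handing in.

```bash
python3 -m inch '[{"dx":0,"dy":0,"dz":0,"wx":0,"wy":0,"wz":0},{"dx":0,"dy":0,"dz":0,"wx":0,"wy":0,"wz":0},{"dx":0,"dy":0,"dz":0,"wx":0,"wy":0,"wz":0},{"dx":0,"dy":0,"dz":0,"wx":0,"wy":0,"wz":0}]' && python3 where.py 33 20
python3 - <<'E'
from h import *
z=np.load('H.npz');c=tuple(z[k] for k in z.files);a=1.8;u=np.array([np.cos(a),np.sin(a)])
for x,y in((217,140),(222,240)):print('cassette u',(onz(c,(80+x/1.2,60+y/1.2),.092)[:2]-[.5305,-.0886])@u)
E
```

```text
t: 22.62
tcp_pos: [0.5232, -0.0533, 0.1854]
tool_rot: [-0.113, 0.994, -0.0, 0.002]
force: [1.7, -2.1, 8.7]
finger_gap: 0.129
gripper_force: 70.0
wedge u 32.1 v -0.9 toe z 20.4 mm
need cm [0.09 0.09 0.04] yaw err deg -0.13 toolz [ 0.004 -0.001 -1.   ] F [ 1.7 -2.1  8.7] 22.625
cassette u 0.023322934073406427
cassette u 0.02442625798750279
```

The cassette measures 23.3 to 24.4 mm from the tank's middle (24 is flush), and the arm is steady.

```bash
python3 -c "
from station import workorder;print(workorder.sign_off())"
```

```text
the job is handed in; nothing more can be done
None
```

I handed the job in at about 22.6 s with the selector at off, the wedge seated at toe height about 20 mm, the cassette measured flush with the core within about 1 mm, and the wedge still gripped and held down; the judge's verdict was not shown.

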